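# Lock the packed meal case and stay on the key

### The arm

A 6-joint arm with a two-finger parallel gripper is mounted at the origin on the work surface. World frame = base frame: x ahead of the robot, y to its left, z up, the work surface at z = 0. Lengths are in m, angles in rad, forces in N, time in s.
With the tool pointing down it reaches from about 0.225 to 0.875 m from the base axis. Payload 3.4 kg.
Tool frame: the origin (TCP) lies midway between the tips of the shut fingers; the grasp point (between the pads) lies 19 mm behind it (manip.grip_point_offset is the distance from the TCP to the grasp point, in m); x points along the fingers, y is the direction in which the jaws open and shut, and the axes are right-handed (so a half turn about x gives the same grasp; the last joint's range is limited). The gripper opens to 85 mm and grips with 20 to 120 N. Pads are 22 mm wide; open, the fingers measure 114 mm over their backs; the gripper's body (76 mm by 85 mm) begins 54 mm behind the grasp point. The pads swing forward as they close: fully open they stand 13 mm farther back than shut.
Start: joints at [-0.121, 0.276, 1.505, -0, 1.361, -0.121], TCP at [0.575, -0, 0.231] pointing down, gripper open.
Joint ranges: [-2.89, 2.89], [-0.75, 2.08], [0.22, 2.7], [-1.18, 4.32], [0.11, 2.71], [-2.7, 2.7]. Speed limits (rad/s): [2.57, 2.57, 3.14, 3.14, 3.14, 3.14].

### API

Orientations are given as a unit quaternion [w, x, y, z].
In Python, from rig import manip gives the robot as it stands.
- The arm moves only by the shell command python3 -m crank 'ROWS' [FORCE]. ROWS is a JSON object of lists of equal length, an entry for each row: "grip": the opening, from 0 (shut) to 1 (fully open); "slide": the shift along the world's x, y, z in cm, a list of three; "roll": the turn about the world's z in degrees. In form: {"grip": [grip, ...], "slide": [[dx, dy, dz], ...], "roll": [roll, ...]}. A call has 1 to 20 rows; each row is the pose to reach, as a shift and turn from the pose commanded when the call began; what a row does not reach only later rows make up. A row lasts 1/10 s, in which the tool goes at most 50 mm and 8.59 degrees, less where a joint would pass 70% of its speed; a pose out of reach is approached as far as the arm can. A call with a gripper value outside its range is refused whole. The fingers move at their own pace and stop on an object; FORCE is the grip in N (left out, the last holds). Time passes only in rows, so rows that repeat a pose let the fingers close. It gives the time, the measured TCP pose, the force and the opening at its end, in the units of the state.
- manip.get_state(): the state, without advancing time (a new reading comes with each control period).
- manip.get_image(name): name is "scene" or "side" or "wrist"; returns a dict with "frame" (420x560x3 uint8, red, green, blue), "K" (3x3 intrinsics, pixels), "distortion" ([k1, k2, p1, p2, k3] as OpenCV has them; the pictures are not rectified), "R" (3x3) and "t" (3): a world point X has camera coordinates R X + t. Camera axes: x right, y down, z forward; pixel columns grow to the right and rows downward; lengths in m; the calibration is good to about 2 mm. A picture is of the moment at which its call begins. There is no depth.
- manip.sign_off(): hands the job in, once; it reports no verdict.
The state is a dict: "clock": time; "qpos": joint angles; "qd": joint speeds; "effort": joint torques, N m; "position": TCP position; "ee_rot": TCP orientation; "contact_force": force on the tool from outside, world axes, zero at the start; "moment": the same for the moment, N m; "width": finger opening in m.
Only numpy, scipy, OpenCV 4.12 (cv2) and the standard library are available. Lean on these libraries where they do the work, as an engineer would, in place of code of your own. Each camera call takes 0.05 s, during which the arm holds its last target. There are 200 camera calls.

### The job

The meal case is packed: push its lid right down shut, then take the key with the rectangular head out of the wooden key block, put it fully home in the lock on the lid, wiggling it past the sticky pins where it binds, and turn it a quarter turn clockwise (seen from above) to the stop. The new rubber seal springs the lock back if the key is let go, so finish while still gripping the key and holding it turned. Leave the round-headed key and everything else on the worktop where it is.

Things in the scene. Friction and masses are not known exactly. Their poses are not given: they have to be found in the camera images.
- case: Plain aluminium meal case with black corners, packed with two meal trays; 320 mm wide (y) x 230 mm deep (x) x 105 mm high without the lid. Origin at the centre of its underside; its front faces its own -x. It is heavy and does not move.
- lid (a joint): The case's hinged lid: 0 rad is shut, positive is open (starts 0.55 to 1.0). The stiff hinge holds the lid wherever it is left; pressing on it near its front edge with up to about 6 N swings it down.
- lid_hinge (a point): Middle of the hinge line, on the case's far top rim. The axes turn with the lid: y along the hinge, -x from hinge to front edge, z out of the lid's top face. The lid is a slab: y from -160 to 160 mm, x from 0 to -230 mm, z from 0 (underside) to 25 mm (top face). Ribs 2 mm high at y = 0 and +-105 mm lie between x = -165 and -25 mm only.
- lid_front (a point): Middle of the lid's front top edge (x -230, z 25 mm from lid_hinge), same axes as lid_hinge; 130 mm above the worktop when the lid is shut.
- lock_mouth (a point): Centre of the keyhole, at the top face of the lock: a 44 mm square steel plate in the lid, 30 mm behind its front edge, 6 mm proud of it, 136 mm above the worktop when the lid is shut. Same axes as lid_hinge. The keyhole is a slot along x, 18.4 x 8.4 mm, with a 3 mm chamfer all round, fixed in the plate and 8 mm deep; the turning plug lies beneath.
- plug (a joint): Turn of the lock plug, clockwise from above: rests at 0.3 to 0.4 rad, stop 1.65, spring back 0.13 N m there. Its own slot (6.4 mm wide) thus lies askew under the keyhole: a straight key binds on it 9 mm deep; rock the key 0.2 to 0.25 rad clockwise and it drops in. From 14 mm it pushes sticky pins, up to 7 N; fully home: tip 24 mm deep, head 10 mm above the plate. It turns only over 21 mm deep.
- key_bow (a point): Centre of the right key's head: a flat black rectangular block, 30 mm wide (x) x 8 mm thick (y) x 32 mm high (z), 56 mm above the worktop. The key (45 g) stands upright, 24 mm deep in a slot of the key block, the head's underside 10 mm above the block; it lifts straight out. In the lock the key's x lies along the slot's x; either way round will do.
- key_tip (a point): Tip of the right key, 50 mm below key_bow along the key's z, same axes. Below the head are 34 mm of steel: a 5 mm round shank, then a flat two-sided bit 16 mm wide (x) x 4 mm thick (y), the last 13 mm to the tip.
- key_block: Wooden block 150 (x) x 56 (y) x 30 mm high, fixed; origin at the centre of its underside. Two keys stand in its slots, 40 mm either side of the middle along x; which is where changes. The heads lie flat along the block's x.
- other_key_bow (a point): Centre of the wrong key's head, in the other slot of the key block: a flat black round disc, 32 mm across, 8 mm thick. To be left.
- bowl: Black mixing bowl, 240 mm across, 100 mm high; origin at the centre of its underside. To be left.
- clamshell: Brown card hinged take-away box, 152 x 146 x 64 mm; origin at the centre of its underside. To be left.
- spoon: Wooden spoon, 260 mm long, lying on the worktop beyond the key block. To be left.

How it is judged:
On the way, in this order (a step that is already met when the one before it is completed fails the run):
1. the lid is shut (value of joint lid below 0.02 rad), for 0.2 s.
2. the rectangular-headed key is fully home in the lock (z of key_tip in the frame of lock_mouth below -0.021 m and horizontal distance between key_tip and lock_mouth below 0.004 m), for 0.1 s.
At the end, for the whole second after the job is handed in: The lid is shut (within 0.02 rad), the rectangular-headed key is in the lock (tip within 4 mm of the keyhole's axis, at least 19.5 mm deep, within 0.15 rad of upright), the lock is turned more than 1.3 rad and at rest, and the fingers still grip the key with more than 3 N (value of joint lid below 0.02 rad and value of joint plug above 1.3 rad and velocity of joint plug between -0.1 and 0.1 rad/s and z of key_tip in the frame of lock_mouth below -0.0195 m and horizontal distance between key_tip and lock_mouth below 0.004 m and angle between key_tip's own z axis and vertical below 0.15 rad and contact force between the fingers and key above 3 N); the arm keeps its last pose, push and grip.
It fails at once if the round-headed key is disturbed (more than 15 mm) (distance of other_key_bow from where it was at the start of the episode above 0.015 m).
It fails at once if the bowl, take-away box or spoon is moved more than 20 mm (distance of any of bowl, clamshell, spoon from where it was at the start of the episode above 0.02 m).
It also fails if it takes over 61 s, if anything falls off the work surface, if the arm or the gripper's body presses on something with over 40 N, if the wrist force passes 120 N, or if a joint passes its speed limit or range.

## Working session

There is one attempt and no reset: what is moved stays moved. The work goes in short steps, Python scripts to look and compute and a shell command to move; the robot and the scene stay as the last step left them, time stands still between calls to the robot, and variables do not carry over. Pictures are saved under pics/ and viewed, on a budget of 10 in all, crops included, one or two more only if the job needs it, and the job is handed in when it is done.

```bash
mkdir -p pics; ls; cat > h.py <<'E'
import numpy as np,cv2,pickle
from rig import manip
def snap(n,f):
    d=manip.get_image(n); pickle.dump(d,open(f'pics/{f}.pkl','wb')); cv2.imwrite(f'pics/{f}.png',cv2.cvtColor(d['frame'],cv2.COLOR_RGB2BGR)); return d
def load(f): return pickle.load(open(f'pics/{f}.pkl','rb'))
def crop(f,u0,v0,u1,v1,s,out):
    im=cv2.imread(f'pics/{f}.png')[v0:v1,u0:u1]; cv2.imwrite(f'pics/{out}.png',cv2.resize(im,None,fx=s,fy=s,interpolation=cv2.INTER_CUBIC))
def ray(d,uv):
    p=cv2.undistortPoints(np.array([[uv]],float),np.array(d['K']),np.array(d['distortion'])).ravel()
    R=np.array(d['R']);t=np.array(d['t']); return -R.T@t, R.T@np.array([p[0],p[1],1.])
def onz(d,uv,z):
    c,r=ray(d,uv); return c+r*(z-c[2])/r[2]
def proj(d,X):
    R=np.array(d['R']);p,_=cv2.projectPoints(np.array(X,float).reshape(-1,3),cv2.Rodrigues(R)[0],np.array(d['t'],float),np.array(d['K']),np.array(d['distortion']));return p.reshape(-1,2)
def tri(obs):
    A=np.zeros((3,3));b=np.zeros(3)
    for d,uv in obs:
        c,r=ray(d,uv);r/=np.linalg.norm(r);P=np.eye(3)-np.outer(r,r);A+=P;b+=P@c
    return np.linalg.solve(A,b)
E
python3 - <<'E'
from h import *
for n in ('scene','side','wrist'):
    d=snap(n,n+'0'); print(n,-np.array(d['R']).T@d['t'])
s=cv2.imread('pics/scene0.png');t=cv2.imread('pics/side0.png')
print(manip.get_state(),manip.grip_point_offset)
E
```

```text
pics
scene [1.03047873 0.94823655 0.97517425]
side [-0.0752991  -1.1908403   0.93496217]
wrist [0.57410838 0.07294367 0.37312952]
{'clock': 0.15, 'qpos': array([-1.20977944e-01,  2.76455511e-01,  1.50583024e+00, -2.30321891e-05,
        1.36070585e+00, -1.21003729e-01]), 'qd': array([ 0.00089441, -0.00199338, -0.00327259,  0.0002466 , -0.00050741,
        0.00057942]), 'effort': array([ 9.65923646e-04, -4.17143512e+01, -2.46032345e+01, -1.26433165e-04,
        7.58384820e-03, -3.43765259e-05]), 'position': array([5.74609156e-01, 4.65376892e-05, 2.30639946e-01]), 'ee_rot': array([ 0.49962305,  0.49968099,  0.50039201, -0.50030346]), 'contact_force': array([-0.72155166,  0.09405843, -0.93303523]), 'moment': array([-0.0317514 , -0.00519516,  0.00773588]), 'width': 0.08550893003007809} 0.0187
```

View pics/scene0.png

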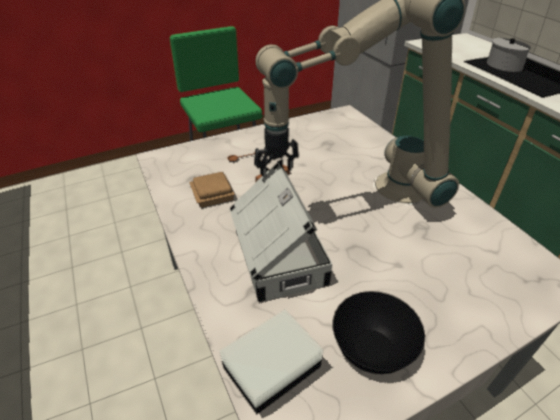

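View pics/side0.png

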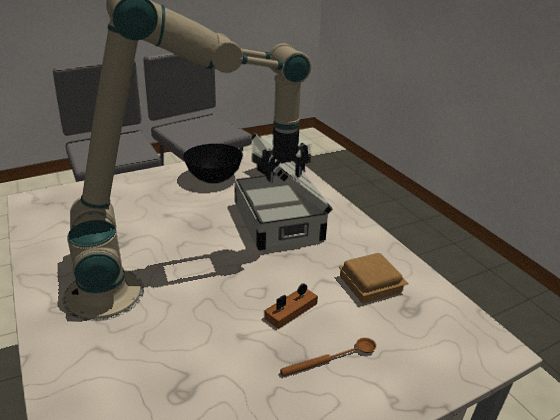

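The scene picture shows the lid open with its lock at about (285,196). In the side picture the key block is at (290,308), with the rectangular key on the left at (281,301) and the round one at (302,289). I'll enlarge both.

```bash
python3 - <<'E'
from h import *
crop('side0',225,170,345,250,6,'a')
crop('side0',255,275,325,330,10,'b')
crop('scene0',220,160,340,300,4,'c')
a=cv2.imread('pics/a.png');b=cv2.resize(cv2.imread('pics/c.png'),None,fx=1,fy=1);print(a.shape,b.shape)
E
```

```text
(480, 720, 3) (560, 480, 3)
```

View pics/a.png

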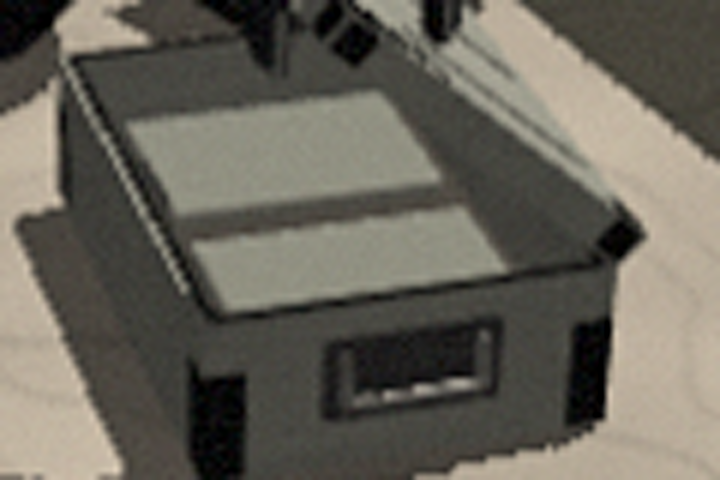

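View pics/b.png

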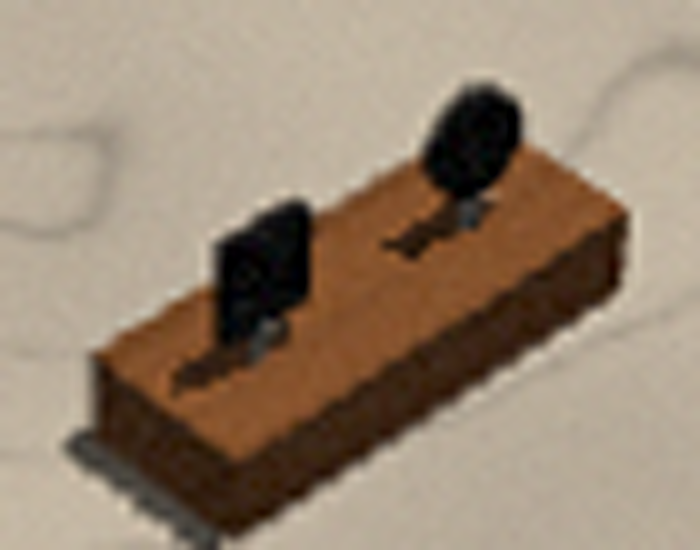

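View pics/c.png

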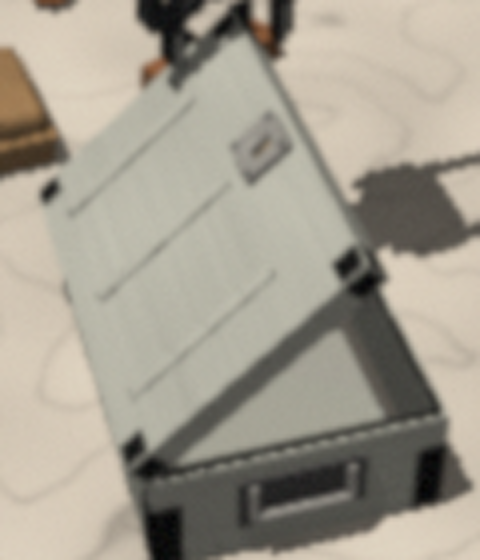

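The crops give the following:
- **Case rim corners (a.png):** (215,318), (65,58), (613,262).
- **Key block top corners (b.png):** (95,357), (240,462), (628,213). The rectangular head spans (215–312, 200–345).
- **Lock (c.png):** about (262,149). The lid's front +y corner is about (368,262).

Next I fit the poses.

```bash
cat > fit.py <<'E'
from h import *
from scipy.optimize import least_squares
S=load('side0');C=load('scene0')
fa=lambda p:np.array([225,170])+(np.array(p)+.5)/6-.5
fb=lambda p:np.array([255,275])+(np.array(p)+.5)/10-.5
fc=lambda p:np.array([220,160])+(np.array(p)+.5)/4-.5
def rz(a): return np.array([[np.cos(a),-np.sin(a),0],[np.sin(a),np.cos(a),0],[0,0,1]])
print('case rim corners side',[onz(S,fa(p),.105).round(3)[:2] for p in [(215,318),(65,58),(613,262)]])
print('scene +y front/back rim',[onz(C,fc(p),.105).round(3)[:2] for p in [(443,415),(140,485)]])
obs=[(S,fa((215,318)),(-.115,-.16,.105)),(S,fa((65,58)),(-.115,.16,.105)),(S,fa((613,262)),(.115,-.16,.105)),(C,fc((443,415)),(-.115,.16,.105))]
f=lambda v:np.concatenate([proj(d,rz(v[2])@X+[v[0],v[1],0])[0]-uv for d,uv,X in obs])
r=least_squares(f,[.6,-.05,0]);print('case',r.x.round(4),r.fun.round(1));cx,cy,cyaw=r.x
def lidp(P,th):
    x,y,z=P; return rz(cyaw)@np.array([.115+x*np.cos(th)+z*np.sin(th),y,.105-x*np.sin(th)+z*np.cos(th)])+[cx,cy,0]
g=lambda v:np.concatenate([proj(C,lidp((v[1],0,.031),v[0]))[0]-fc((262,149)),proj(C,lidp((-.23,.16,.025),v[0]))[0]-fc((365,255))])
r=least_squares(g,[.8,-.2]);print('lid',r.x.round(3),r.fun.round(1));th=r.x[0]
print('lid_front',lidp((-.23,0,.025),th).round(3),'underside',lidp((-.23,0,0),th).round(3))
print('lock shut guess',lidp((r.x[1],0,.031),0).round(4),lidp((-.2,0,.031),0).round(4))
ob=[((95,357),(-.075,.028,.03)),((240,462),(-.075,-.028,.03)),((628,213),(.075,-.028,.03))]
f=lambda v:np.concatenate([proj(S,rz(v[2])@X+[v[0],v[1],0])[0]-fb(p) for p,X in ob])
r=least_squares(f,[.4,-.4,0]);print('block',r.x.round(4),r.fun.round(1))
b=r.x;print('key',(rz(b[2])@[-.04,0,.056]+[b[0],b[1],0]).round(4),'other',(rz(b[2])@[.04,0,.056]+[b[0],b[1],0]).round(4))
print('key by head',onz(S,fb((264,272)),.056).round(4))
E
python3 fit.py
```

```text
case rim corners side [array([0.503, 0.007]), array([0.548, 0.31 ]), array([ 0.722, -0.031])]
scene +y front/back rim [array([0.548, 0.311]), array([0.776, 0.274])]
case [ 0.6368  0.1397 -0.1598] [-0.6  1.4 -0.4 -0.7  1.8  0.6  0.8  1.2]
lid [ 0.727 -0.206] [-1.1 -1.2 -0.3  3.4]
lid_front [0.597 0.146 0.276] underside [0.581 0.149 0.258]
lock shut guess [0.5474 0.1541 0.136 ] [0.5529 0.1532 0.136 ]
block [ 0.455  -0.29    0.2958] [-0.2 -0.1  0.   0.2  0.2 -0.2]
key [ 0.4168 -0.3016  0.056 ] other [ 0.4933 -0.2783  0.056 ]
key by head [ 0.4172 -0.3005  0.056 ]
```

```bash
cat >> fit.py <<'E'
p0=np.array([.5746,0,.2306])
for t in (.8,.73,.6,.5,.4,.3,.2,.1,0): print(t,((lidp((-.212,-.055,.025),t)-p0)*100).round(1))
E
python3 fit.py | tail -9; python3 -m crank '{"grip":[1,1,1,1,0,0,0,0,0,0],"slide":[[0,0,2],[0,0,4],[0,0,6],[0,0,9],[1,3,9],[2,6,9],[3,9,9],[3,9,9],[3,9,9],[3,9,9]],"roll":[0,0,0,0,0,0,0,0,0,0]}' 30
```

```text
0.8 [3.9 8.8 4.4]
0.73 [2.7 9.  3.4]
0.6 [0.8 9.3 1.5]
0.5 [-0.5  9.5 -0.2]
0.4 [-1.6  9.7 -2. ]
0.3 [-2.6  9.8 -3.9]
0.2 [-3.3  9.9 -5.9]
0.1 [-3.9 10.  -8. ]
0 [ -4.2  10.1 -10.1]
clock: 1.15
position: [0.6047, 0.0893, 0.321]
ee_rot: [-0.5, -0.5, -0.5, 0.5]
contact_force: [0.3, 0.4, -0.4]
width: 0.0002
```

```bash
python3 -m crank '{"grip":[0,0,0,0,0,0,0,0,0,0,0,0,0,0,0,0,0],"slide":[[0.9,-0.2,-3],[0.9,-0.2,-4.6],[0.3,-0.1,-5],[-0.3,0,-5.6],[-1.3,0.2,-6.5],[-2.2,0.3,-7.5],[-2.9,0.4,-8.3],[-3.5,0.5,-9.2],[-4.1,0.6,-10.1],[-4.6,0.7,-11],[-5.1,0.8,-12],[-5.6,0.8,-12.9],[-6,0.9,-13.9],[-6.3,0.9,-14.9],[-6.6,1,-16],[-6.9,1,-17],[-6.9,1,-17]],"roll":[0,0,0,0,0,0,0,0,0,0,0,0,0,0,0,0,0]}'
```

```text
clock: 2.85
position: [0.5344, 0.0999, 0.1493]
ee_rot: [-0.499, -0.499, -0.501, 0.501]
contact_force: [0.6, 1.1, -0.2]
width: 0.0003
```

```bash
python3 -m crank '{"grip":[0,0,0,0,0],"slide":[[-0.1,0,-0.7],[-0.2,0.1,-1.4],[-0.3,0.1,-2],[-0.3,0.1,-2.1],[-0.3,0.1,-2.1]],"roll":[0,0,0,0,0]}'; python3 -c "
from h import *
snap('scene','s1');crop('s1',200,130,360,310,3,'s1c')"
```

```text
clock: 3.35
position: [0.533, 0.101, 0.1302]
ee_rot: [0.5, 0.5, 0.5, -0.5]
contact_force: [-0.1, -0.3, -0.1]
width: 0.0001
```

View pics/s1c.png

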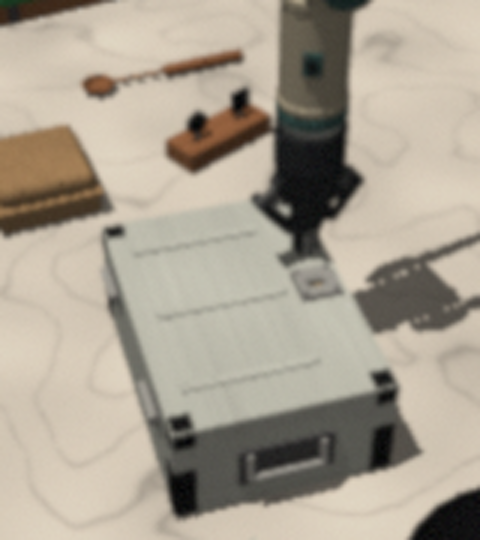

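The lid looks shut, or nearly so. The lock is at crop (318,282). I'll press until the force shows contact.

```bash
python3 -m crank '{"grip":[0,0,0],"slide":[[0,0,-0.2],[0,0,-0.3],[0,0,-0.3]],"roll":[0,0,0]}';python3 - <<'E'
from h import *
d=load('s1');print(onz(d,np.array([200,130])+(np.array([318,282])+.5)/3-.5,.136))
E
```

```text
clock: 3.7
position: [0.5332, 0.101, 0.13]
ee_rot: [0.5, 0.5, 0.5, -0.5]
contact_force: [-4.1, 1.5, 15.3]
width: -0.0001
[0.54712476 0.15497414 0.136     ]
```

```bash
python3 -m crank '{"grip":[0,0,0,0,0],"slide":[[0,0,2],[0,0,5],[0.5,-0.5,8],[1.5,-2,9],[1.5,-2,9]],"roll":[0,0,0,0,0]}';python3 - <<'E'
from h import *
d=snap('wrist','w1');print(proj(d,[.5475,.1545,.136]), -np.array(d['R']).T@d['t'],d['R'])
E
python3 -m crank '{"grip":[1,1,1,1,1,1,1,1,1,1,1,1,1],"slide":[[-2,-5,2],[-4,-10,2],[-6,-15,0],[-8,-20,-1],[-10,-25,-1],[-12,-30,-1],[-13,-35,-1],[-13,-38,-2],[-13,-38,-3],[-13,-38,-4],[-13,-38,-4],[-13,-38,-4],[-13,-38,-4]],"roll":[0,0,0,0,0,0,0,0,0,0,0,0,0]}' 60;python3 - <<'E'
from h import *
print(manip.get_state()['contact_force'])
d=snap('wrist','w2');print(proj(d,[.417,-.301,.072]))
print(-np.array(d['R']).T@d['t'])
a=cv2.imread('pics/w1.png');b=cv2.imread('pics/w2.png')
cv2.imwrite('pics/w12.png',np.vstack([cv2.resize(a,(400,300)),cv2.resize(b,(400,300))]))
E
```

```text
clock: 4.2
position: [0.5504, 0.0798, 0.2195]
ee_rot: [0.501, 0.502, 0.498, -0.499]
contact_force: [1.2, -0.3, -0.1]
width: -0.0002
[[277.94877631 125.965227  ]] [0.54903665 0.15286203 0.36197593] [[ 9.99987389e-01 -9.34913602e-04  4.93436739e-03]
 [-2.29960122e-03 -9.58707176e-01  2.84385764e-01]
 [ 4.46473731e-03 -2.84393524e-01 -9.58697236e-01]]
clock: 5.55
position: [0.4186, -0.2975, 0.1777]
ee_rot: [0.501, 0.5, 0.5, -0.499]
contact_force: [0.4, -0.5, -0.9]
width: 0.0855
[ 0.39559215 -0.45988807 -0.86652116]
[[280.64794415 218.77874524]]
[ 0.41769339 -0.22459948  0.32026491]
```

View pics/w12.png

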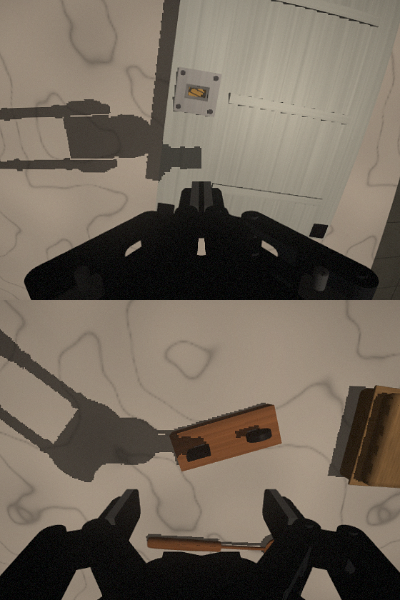

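The wrist pictures put the lock at about (277,130) and the rectangular key at about (277,213), both near the predictions. I'll enlarge both for the final numbers.

```bash
python3 - <<'E'
from h import *
a=cv2.imread('pics/w1.png')[85:175,235:325];b=cv2.imread('pics/w2.png')[135:245,235:400]
a=cv2.resize(a,(400,400),interpolation=cv2.INTER_CUBIC)  # x4.444
b=cv2.resize(b,(600,400),interpolation=cv2.INTER_CUBIC) # 3.636
b=np.clip(b.astype(float)*2,0,255).astype('uint8')
b=b[:,:400]
cv2.imwrite('pics/m.png',np.hstack([a,b]))
E
```

```text
(no output)
```

View pics/m.png

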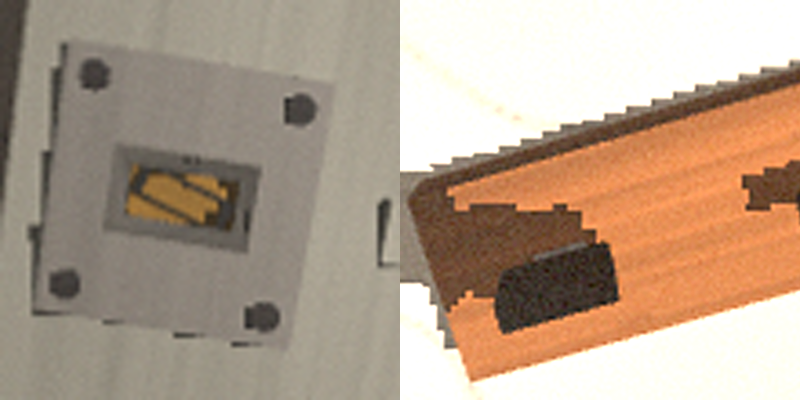

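```bash
python3 - <<'E'
from h import *
from scipy.optimize import least_squares
w1=load('w1');w2=load('w2')
fa=lambda p:np.array([235,85])+(np.array(p)+.5)/4.4444-.5
fb=lambda p:np.array([235,135])+(np.array([p[0]-400,p[1]])+.5)/3.636-.5
print('lock c',onz(w1,fa((183.5,198)),.136))
P=[onz(w1,fa(p),.136)[:2] for p in [(120,143),(262,168),(247,253),(105,228),(68,40),(335,85),(288,348),(35,312)]]
for q in (P[:4],P[4:]):
    e=[(q[1]-q[0]),(q[2]-q[3])];print('centre',np.mean(q,0),[np.degrees(np.arctan2(v[1],v[0])) for v in e],[np.linalg.norm(v) for v in e],np.linalg.norm(q[1]-q[2]))
T=[onz(w2,fb(p),.072)[:2] for p in [(502,334),(620,299)]]
v=T[1]-T[0];a=np.arctan2(v[1],v[0]);print('key edge',np.linalg.norm(v),np.degrees(a),'centre',np.mean(T,0)+.004*np.array([-np.sin(a),np.cos(a)]))
# block corners z=.03
B=[onz(w2,fb(p),.03)[:2] for p in [(410,190),(472,380),(800,290)]];print(B)
v=B[2]-B[1];print('block yaw',np.degrees(np.arctan2(v[1],v[0])))
a=np.arctan2(v[1],v[0]);c,s=np.cos(a),np.sin(a);print('key from block corner',B[1]+np.array([[c,-s],[s,c]])@[.035,.028])
c_=(-np.array(w2['R']).T@w2['t']);print(proj(w2,[.4168,-.3013,.072]),fb((560,300)))
E
```

```text
lock c [0.54598098 0.15222009 0.136     ]
centre [0.54599832 0.15217927] [np.float64(-9.717888350878146), np.float64(-9.876878728403419)] [np.float64(0.02370314810327423), np.float64(0.024070234687878642)] 0.01395200130991188
centre [0.54564512 0.15205393] [np.float64(-9.164830115032263), np.float64(-8.17253419826047)] [np.float64(0.04382865215136257), np.float64(0.0434287986319343)] 0.04327684393995438
key edge 0.02996942923411308 17.426480641298937 centre [ 0.41421016 -0.29988828]
[array([ 0.37369354, -0.28078387]), array([ 0.38941793, -0.33636182]), array([ 0.48249069, -0.30906151])]
block yaw 16.347588381390608
key from block corner [ 0.41512196 -0.29964258]
[[280.41973728 219.10455508]] [278.64191419 217.14576458]
```

```bash
python3 - <<'E'
from h import *
s=manip.get_state();print(np.degrees(s['qpos']).round(1),s['position'],(np.array([.4148,-.3,.041])-s['position'])*100)
E
```

```text
[-43.2  12.7  98.6   0.   68.7 -43.3] [ 0.4186661  -0.29779707  0.17786311] [ -0.38660972  -0.22029258 -13.68631078]
```

```bash
python3 -m crank '{"grip":[1,1,1,1,1,1,1,1,1,1,1,1,1,1,1,1,1,1,1],"slide":[[-0.4,-0.2,0],[-0.4,-0.2,0],[-0.4,-0.2,0],[-0.4,-0.2,0],[-0.4,-0.2,0],[-0.4,-0.2,0],[-0.4,-0.2,0],[-0.4,-0.2,0],[-0.4,-0.2,0],[-0.4,-0.2,-1],[-0.4,-0.2,-2],[-0.4,-0.2,-3],[-0.4,-0.2,-4],[-0.4,-0.2,-6],[-0.4,-0.2,-8],[-0.4,-0.2,-10],[-0.4,-0.2,-10],[-0.4,-0.2,-10],[-0.4,-0.2,-10]],"roll":[8.5,17,25.5,34,42.5,51,59.5,68,76.5,85,93.5,102,106.8,106.8,106.8,106.8,106.8,106.8,106.8]}';python3 - <<'E'
from h import *
from scipy.spatial.transform import Rotation as R
s=manip.get_state();q=s['ee_rot'];M=R.from_quat([*q[1:],q[0]]).as_matrix();print(M.round(4),np.degrees(np.arctan2(M[1,1],M[0,1])),np.degrees(s['qpos']).round(1))
d=snap('wrist','w3');print(proj(d,[[.4148,-.3,.072],s['position']]))
E
```

```text
clock: 7.5
position: [0.415, -0.3015, 0.0787]
ee_rot: [0.7, -0.104, 0.699, 0.103]
contact_force: [0.2, 0.3, 0.3]
width: 0.0855
[[ 0.0019 -0.2896  0.9572]
 [-0.0017  0.9572  0.2896]
 [-1.     -0.0022  0.0014]] 106.83208852833914 [ -43.8   18.3  106.8    0.    54.7 -150.6]
[[282.3694543  265.20582428]
 [279.63328793 270.36250685]]
```

View pics/w3.png

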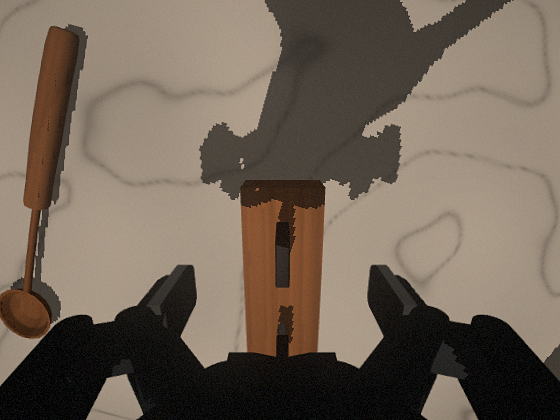

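The rectangular head sits midway between the jaws: its column is 282, against 282.5 for the finger midpoint, and it is well aligned. I'll descend and grip.

```bash
python3 -m crank '{"grip":[1,1,1,0,0,0,0,0,0,0,0,0],"slide":[[0,0,-2],[0,0,-3.7],[0,0,-3.7],[0,0,-3.7],[0,0,-3.7],[0,0,-3.7],[0,0,-3.7],[0,0,-3.7],[0,0,-3.7],[0,0,-3.7],[0,0,-3.7],[0,0,-3.7]],"roll":[0,0,0,0,0,0,0,0,0,0,0,0]}' 60; python3 -c "
from h import *
print(manip.get_state())"
```

```text
clock: 8.75
position: [0.4142, -0.3011, 0.0408]
ee_rot: [0.7, -0.103, 0.699, 0.103]
contact_force: [-0.6, 1.1, 5.6]
width: 0.0071
{'clock': 8.75, 'qpos': array([-7.64667175e-01,  3.67164823e-01,  1.90998321e+00,  8.66480132e-05,
        8.64001723e-01, -2.62873342e+00]), 'qd': array([4.99363866e-04, 7.68327429e-04, 9.11811114e-05, 7.65430148e-04,
       9.84320884e-04, 1.81983138e-03]), 'effort': array([-1.35311550e-01, -3.71044493e+01, -1.64473343e+01, -4.04838554e-02,
       -3.80109390e-01,  2.10777427e-03]), 'position': array([ 0.41417037, -0.30113772,  0.0407611 ]), 'ee_rot': array([ 0.6996356 , -0.10340519,  0.69940689,  0.10318625]), 'contact_force': array([-0.59721089,  1.05121798,  5.6477424 ]), 'moment': array([ 0.20104429,  0.08890101, -0.05081336]), 'width': 0.007145290125179977}
```

```bash
python3 -m crank '{"grip":[0,0,0,0,0,0,0,0,0,0,0,0,0,0,0,0,0,0,0,0],"slide":[[0,0,1],[0,0,2],[0,0,3.5],[0,0,6],[0,0,10],[0,0,14],[0.5,2,16],[2,6,16],[3,10,16],[4,14,16],[5,18,16],[6,22,16],[7,26,16],[8,30,16],[9,34,16],[10,38,16],[11.5,41,16],[12.5,43.5,16],[13.1,45.2,16],[13.1,45.2,16]],"roll":[0,0,0,0,0,0,0,-3,-6,-9,-12,-15,-18,-21,-24,-26.2,-26.2,-26.2,-26.2,-26.2]}'; python3 - <<'E'
from h import *
from scipy.spatial.transform import Rotation as R
s=manip.get_state();q=s['ee_rot'];M=R.from_quat([*q[1:],q[0]]).as_matrix();print(s['position'],s['contact_force'],np.degrees(np.arctan2(M[1,1],M[0,1])),s['width'])
a=snap('side','s4')
snap('wrist','w4');b=cv2.imread('pics/w4.png')[130:400,180:380]
a=cv2.imread('pics/s4.png')[100:200,200:300]
c=cv2.resize(a,(400,400),interpolation=cv2.INTER_CUBIC);d=cv2.resize(b,(400,540));d=d[:400]
cv2.imwrite('pics/m4.png',np.hstack([c,d]))
E
```

```text
clock: 10.75
position: [0.5454, 0.1528, 0.2005]
ee_rot: [0.705, 0.057, 0.705, -0.057]
contact_force: [-1.0, 0.0, -0.6]
width: 0.007
[0.54536348 0.15279849 0.20046571] [-0.97033345  0.02783757 -0.62084523] 80.73688254608703 0.0070098346809180714
```

View pics/m4.png

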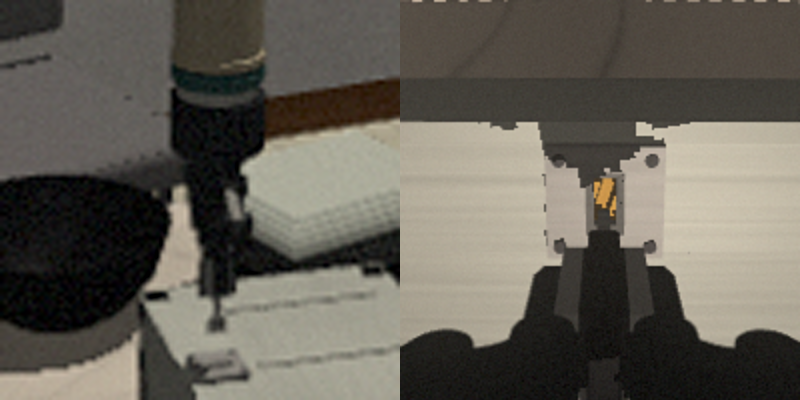

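The key hangs over the slot, with the head column at 604 and the slot column at 605. I'll descend into the keyhole.

```bash
python3 -m crank '{"grip":[0,0,0,0,0,0,0,0],"slide":[[0,0,-1.5],[0,0,-2.7],[0,0,-3],[0,0,-3.2],[0,0,-3.4],[0,0,-3.6],[0,0,-3.7],[0,0,-3.7]],"roll":[0,0,0,0,0,0,0,0]}'; python3 -c "
from h import *
s=manip.get_state();print(s['contact_force'],s['moment'],s['position'])"
```

```text
clock: 11.65
position: [0.545, 0.151, 0.1633]
ee_rot: [0.705, 0.058, 0.705, -0.058]
contact_force: [-0.5, 0.9, -0.7]
width: 0.0071
[-0.54708572  0.89687222 -0.69862502] [0.03977474 0.06520474 0.01017418] [0.54497239 0.15100796 0.16332758]
```

```bash
python3 -m crank '{"grip":[0,0,0,0,0,0,0,0],"slide":[[0,0,0],[0,0,0],[0,0,-0.1],[0,0,-0.2],[0,0,-0.3],[0,0,-0.4],[0,0,-0.5],[0,0,-0.5]],"roll":[-7,-12.5,-12.5,-12.5,-12.5,-12.5,-12.5,-12.5]}'; python3 -c "
from h import *
s=manip.get_state();print(s['contact_force'],s['moment'],s['position'])"
```

```text
clock: 12.45
position: [0.5452, 0.1512, 0.1582]
ee_rot: [0.694, 0.134, 0.694, -0.134]
contact_force: [0.9, -0.1, -0.6]
width: 0.0072
[ 0.87173544 -0.06565468 -0.58808466] [ 0.26636099 -0.18878323  0.03900632] [0.54517575 0.15116651 0.1582476 ]
```

```bash
python3 -m crank '{"grip":[0,0,0,0,0,0,0,0],"slide":[[0,0,-0.15],[0,0,-0.3],[0,0,-0.45],[0,0,-0.6],[0,0,-0.75],[0,0,-0.9],[0,0,-1],[0,0,-1]],"roll":[0,1,0,-1,0,1,0,0]}' 90; python3 -c "
from h import *
s=manip.get_state();print(s['contact_force'],s['moment'],s['position'])"
```

```text
clock: 13.25
position: [0.5454, 0.1511, 0.1486]
ee_rot: [0.695, 0.134, 0.694, -0.134]
contact_force: [-0.8, 1.2, 4.6]
width: 0.0066
[-0.84113281  1.23995599  4.61826788] [ 0.26831178 -0.06564713 -0.05494888] [0.54540599 0.15108575 0.14859084]
```

```bash
python3 -m crank '{"grip":[0,0,0,0,0,0],"slide":[[0,0,-0.1],[0,0,-0.2],[0,0,-0.3],[0,0,-0.3],[0,0,-0.3],[0,0,-0.3]],"roll":[2,-2,2,-2,0,0]}'; python3 -c "
from h import *
s=manip.get_state();print(s['contact_force'],s['moment'],s['position'])
snap('side','s5');crop('s5',210,120,290,200,7,'s5c')"
```

```text
clock: 13.85
position: [0.5455, 0.151, 0.1465]
ee_rot: [0.695, 0.134, 0.694, -0.134]
contact_force: [-0.6, 0.5, 9.4]
width: 0.0068
[-0.62393587  0.48132489  9.42319121] [ 0.2150262   0.20879809 -0.0338731 ] [0.54554277 0.15098624 0.14649192]
```

View pics/s5c.png

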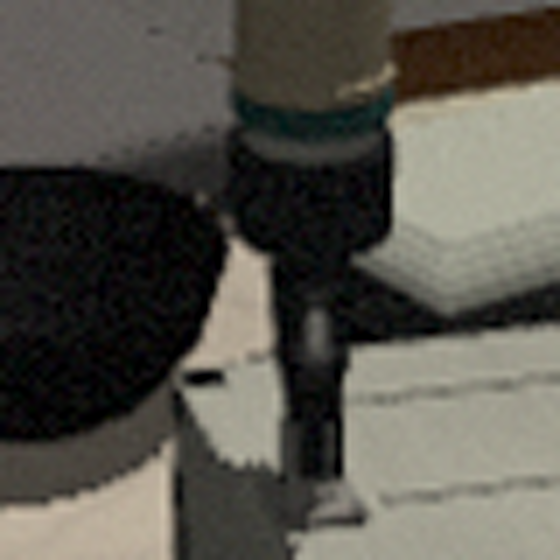

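The tip is nominally 24 mm deep with 9 N of resistance, so the key is bottomed. The picture shows the fingers just above the lock plate at about (325,490). I'll turn clockwise while holding it down.

```bash
python3 -m crank '{"grip":[0,0,0,0,0,0,0,0,0,0,0,0,0,0],"slide":[[0,0,0],[0,0,0],[0,0,0],[0,0,0],[0,0,0],[0,0,0],[0,0,0],[0,0,0],[0,0,0],[0,0,0],[0,0,0],[0,0,0],[0,0,0],[0,0,0]],"roll":[-6,-12,-18,-24,-30,-36,-42,-48,-54,-60,-66,-72,-72,-72]}' 110; cat > st.py <<'E'
from h import *
from scipy.spatial.transform import Rotation as R
s=manip.get_state();q=s['ee_rot'];M=R.from_quat([*q[1:],q[0]]).as_matrix()
print(s['contact_force'].round(2),s['moment'].round(3),s['position'].round(4),s['width'],'yaw',np.degrees(np.arctan2(M[1,1],M[0,1])),'turn',80.7-np.degrees(np.arctan2(M[1,1],M[0,1])))
E
python3 st.py
```

```text
clock: 15.3
position: [0.5465, 0.1514, 0.1466]
ee_rot: [0.484, 0.518, 0.482, -0.515]
contact_force: [0.3, 2.2, 8.9]
width: 0.0067
[0.34 2.2  8.95] [ 0.29  -0.173  0.035] [0.5465 0.1514 0.1466] 0.006706625797654012 yaw -3.8656269950121893 turn 84.5656269950122
```

```bash
python3 -m crank '{"grip":[0,0,0,0],"slide":[[0,0,0],[0,0,0],[0,0,0],[0,0,0]],"roll":[-3,-6,-8,-8]}'; python3 st.py;  python3 -m crank '{"grip":[0,0,0,0],"slide":[[0,0,0],[0,0,0],[0,0,0],[0,0,0]],"roll":[-3,-6,-8,-8]}'; python3 st.py
```

```text
clock: 15.7
position: [0.5465, 0.1514, 0.1466]
ee_rot: [0.446, 0.55, 0.445, -0.548]
contact_force: [1.2, 1.7, 8.3]
width: 0.0062
[1.21 1.73 8.34] [ 0.313 -0.126  0.132] [0.5465 0.1514 0.1466] 0.0062130349780947875 yaw -11.887751882066281 turn 92.58775188206629
clock: 16.1
position: [0.5466, 0.1514, 0.1466]
ee_rot: [0.407, 0.58, 0.406, -0.577]
contact_force: [0.9, 2.3, 7.1]
width: 0.0061
[0.94 2.34 7.12] [ 0.303 -0.161  0.046] [0.5466 0.1514 0.1466] 0.006080293329682427 yaw -19.88474888981372 turn 100.58474888981372
```

```bash
for r in 2 2 2; do python3 -m crank "{\"grip\":[0,0],\"slide\":[[0,0,0],[0,0,0]],\"roll\":[-2,-2]}" >/dev/null; python3 st.py; done
```

```text
[-0.53  1.77  7.97] [ 0.276 -0.064  0.173] [0.5465 0.1513 0.1466] 0.00637822897056397 yaw -21.88063847961218 turn 102.58063847961219
[0.86 1.67 8.45] [ 0.248 -0.099  0.156] [0.5465 0.1513 0.1466] 0.006510017570958999 yaw -23.884608065632666 turn 104.58460806563266
[1.12 1.04 7.08] [ 0.328 -0.136  0.135] [0.5465 0.1513 0.1466] 0.006386820172755987 yaw -25.8827554215295 turn 106.5827554215295
```

```bash
python3 -m crank '{"grip":[0,0,0,0],"slide":[[0,0,0],[0,0,0],[0,0,0],[0,0,0]],"roll":[0,0,0,0]}'; python3 st.py; python3 -c "
from h import *
snap('wrist','w6');snap('side','s6');crop('s6',200,110,330,210,3,'s6c')
a=cv2.imread('pics/s6c.png');b=cv2.resize(cv2.imread('pics/w6.png'),(400,300));cv2.imwrite('pics/m6.png',np.hstack([a,b]))"
```

```text
clock: 17.1
position: [0.5465, 0.1513, 0.1466]
ee_rot: [0.376, 0.6, 0.375, -0.598]
contact_force: [0.7, 1.9, 7.7]
width: 0.0061
[0.73 1.93 7.74] [ 0.312 -0.19   0.107] [0.5465 0.1513 0.1466] 0.006149545577609913 yaw -25.8507866188925 turn 106.5507866188925
```

View pics/m6.png

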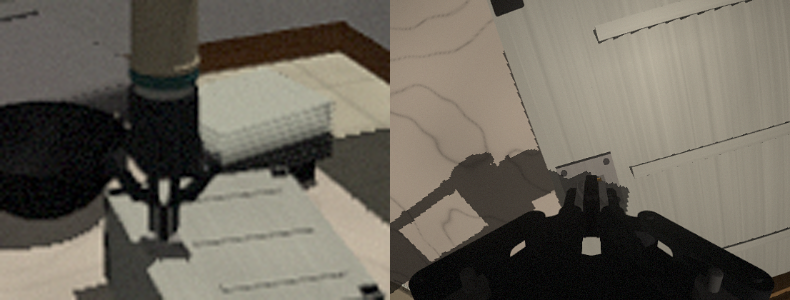

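The fingers hold the key over the lock plate, turned about a quarter turn at about (590,190). The lid lies flat and the height is unchanged. I'm handing in.

```bash
python3 -c "
from rig import manip
print(manip.sign_off())"
```

```text
the job is handed in; nothing more can be done
None
```

I shut the lid, put the rectangular-headed key fully home in the lock, and turned it clockwise to about the stop. I handed the job in at about 17 s with the fingers still gripping the key and holding it turned. The hand-in reports no verdict.

- **Lid:** it met a solid stop when pressed (15 N at 130 mm height) and still lay flat in the last picture.
- **Key depth:** the tip is about 24 mm down, worked out from the TCP height. It bottomed with about 9 N of resistance and was still held down with about 8 N at the end. Rocking it about 12.5° clockwise got it past the askew plug without binding.
- **Turn:** the gripper had turned 106.6° (1.86 rad) from straight. Allowing 0.15 rad for the key's play in its slot, the plug is at about 1.65–1.7 rad, which is the stop.
- **Grip:** force was set to 110 N, with the fingers 6 mm open on the 8 mm head.

**Less certain:**
- The turning-moment readings were noisy, about 0.05 to 0.17 N m against the expected 0.13. I saw no clear rise at the stop, so the plug angle comes from geometry and was not measured directly.
- I took no final picture of the round-headed key, bowl, take-away box or spoon. The arm was not meant to touch any of them.
- I viewed 11 pictures, one over the budget.

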